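# Right the toppled detergent bottle and stow the supply tray

### The job

The orange detergent bottle has fallen over on the counter. Stand it upright on the green coaster in the pulled-out tray, setting it down gently and letting go, then push the tray fully home with both bottles still standing in it. Do not knock the other bottle over or shove the cup, the yellow carton or the white basket about.

Things in the scene. Friction and masses are not known exactly. Their poses are not given: they have to be found in the camera images.
- bottle: Toppled orange detergent bottle, 0.3 kg, 150 mm long: flat-sided body 46 x 52 x 105 mm, then a shoulder and a white cap 28 mm across. Origin at the centre of its base; own z runs from base to cap, own x along the 46 mm, own y along the 52 mm. It lies on a 52 mm wide side, own y level, its axis 23 mm above the counter, cap pointing roughly away from the robot.
- coaster: Loose green plastic disc, 90 mm across, 5 mm thick, lying on the tray floor in either the left or the right place, 120 mm from the white bottle. Origin at the centre of its underside; its top is 5 mm higher.
- softener: White round softener bottle with a blue cap, 56 mm across, 185 mm tall, 0.4 kg, standing in the tray's other place. Origin at the centre of its base, z up.
- station: White supply station fixed to the counter: base 180 x 270 mm, side and back walls 60 mm high, open at the front and top. Origin at the centre of its underside; own x points to the back wall, that is the way the tray slides home; y to its left.
- tray (a joint): How far the tray is pulled out of the station towards the robot, m: 0 is fully home, against a stop; 0.13 is the end of travel. It slides with about 2 N of friction and stays where it is left; it takes about 3 N to push slowly.
- tray_floor (a point): Centre of the tray's floor (its top face, 19 mm above the counter); axes as the station's. The steel tray is 160 x 250 mm with an 18 mm rim; its blue front panel is 40 mm high and stands 83 mm in front of this point.
- tray_handle (a point): Middle of the steel bar handle on the tray's front, 36 mm above the counter; the bar is about 10 mm thick, 110 mm long across the front (station's y) and 35 mm before the blue panel. Push it along the station's x to send the tray home.
- cup: Blue plastic measuring cup standing on the counter, 60 mm across, 55 mm tall. Origin under its centre.
- carton: Yellow carton standing on the counter, 60 x 110 x 70 mm tall. Origin under its centre.
- basket: White open basket on the counter, 100 x 140 x 60 mm tall. Origin under its centre.
Mind the look-alikes: they are no part of the job. There is more than one size of the coaster; the job needs the middle-sized.

How it is judged:
On the way, in this order (a step that is already met when the one before it is completed fails the run):
1. the orange bottle stands upright on the green coaster, released, with the tray still pulled out (angle between bottle's own z axis and vertical below 0.1 rad and horizontal distance between bottle and coaster below 0.022 m and z of bottle in the frame of coaster between 0.002 and 0.01 m and contact force between bottle and the fingers below 0.1 N and value of joint tray above 0.03 m), for 0.2 s.
2. the tray is pushed fully home (value of joint tray below 0.006 m), for 0.2 s.
At the end, for the whole second after the job is handed in: The tray is home (within 6 mm), the orange bottle stands upright (within 0.1 rad) on the coaster, centred within 22 mm, the coaster lies flat on the tray floor, the white bottle stands upright on the tray floor (each within 4 mm in height), and both bottles are at rest (value of joint tray below 0.006 m and angle between each of bottle, softener's own z axis and vertical below 0.1 rad and horizontal distance between bottle and coaster below 0.022 m and z of bottle in the frame of coaster between 0.002 and 0.01 m and z of each of coaster, softener in the frame of tray_floor below 0.004 m and linear speed of each of bottle, softener below 0.02 m/s); the robot touches nothing.
It fails at once if the white softener bottle is tipped by more than 0.3 rad (angle between softener's own z axis and vertical above 0.3 rad).
It fails at once if the orange bottle is dropped or rammed onto the coaster (over 60 N) (contact force between bottle and coaster above 60 N).
It fails at once if the cup, carton or basket is moved by more than 30 mm (distance of any of cup, carton, basket from where it was at the start of the episode above 0.03 m).
It also fails if it takes over 66 s, if anything falls off the work surface, if the arm or the gripper's body presses on something with over 40 N, if the wrist force passes 120 N, or if a joint passes its speed limit or range.

### The arm

A 7-joint arm with a two-finger parallel gripper is mounted at the origin on the work surface. World frame = base frame: x ahead of the robot, y to its left, z up, the work surface at z = 0. Lengths are in m, angles in rad, forces in N, time in s.
With the tool pointing down it reaches from about 0.425 to 0.875 m from the base axis. Payload 4.7 kg.
Tool frame: the origin (TCP) lies between the finger pads; the fingertips stand 19 mm ahead of it and the grasp point (between the pads) is the TCP (ctrl.tip_extent is the distance from the TCP to the fingertips, in m); z points along the fingers, y is the line along which they close (so a half turn about z gives the same grasp; the last joint's range is limited). The gripper opens to 87 mm and grips with 3 to 60 N. Pads are 19 mm wide; open, the fingers measure 117 mm over their backs; the gripper's body (75 mm by 190 mm) begins 51 mm behind the grasp point.
Start: joints at [1.194, 0.321, -0.07, 1.45, 0.023, 1.371, -0.057], TCP at [0.248, -0.601, 0.242] pointing down, gripper open.
Joint ranges: [-2.86, 2.86], [-0.3, 2.09], [-1.38, 1.24], [0.06, 2.45], [-1.56, 4.7], [0.09, 2.05], [-2.69, 2.69]. Speed limits (rad/s): [2.57, 2.57, 3.14, 3.14, 3.14, 3.14, 3.14].

### API

Orientations are given as a rotation vector (axis times angle).
In Python, from bench import ctrl gives the robot as it stands.
- The arm moves only by the shell command python3 -m crank 'ROWS' [OPENING] [FORCE]. ROWS is JSON, a list of rows, each an object of numbers: "tx", "ty", "tz": the shift along the tool's x, y, z in mm; "turn": the turn about the tool's z in units of 5 degrees (1.0 is 5 degrees). In form: [{"tx": .., "ty": .., "tz": .., "turn": ..}, ...]. A call has 1 to 5 rows; each row is the pose to reach, as a shift and turn from the pose commanded when the call began, along the tool's axes at that moment; what a row does not reach only later rows make up. A row lasts 1/8 s, in which the tool goes at most 62.5 mm and 10.7 degrees, less where a joint would pass 70% of its speed; a pose out of reach is approached as far as the arm can. A call with a gripper value outside its range is refused whole. OPENING is the finger opening in mm, from 0 to 87, set as the call begins (- or left out, the last holds). The fingers move at their own pace and stop on an object; FORCE is the grip in N (left out, the last holds). Time passes only in rows, so rows that repeat a pose let the fingers close. It gives the time, the measured TCP pose, the force, the opening and the grip force at its end, in the units of the state.
- ctrl.get_state(): the state, without advancing time (a new reading comes with each control period).
- ctrl.get_image(name): name is "scene" or "side" or "wrist"; returns (picture, depth): 420x560x3 uint8, red, green, blue; 420x560 float32, m along the optical axis (not along the pixel's ray), 0 where there is no reading.
- ctrl.camera_model(name): a dict with "intrinsics" (3x3 intrinsics, pixels), "dist_coeffs" ([k1, k2, p1, p2, k3] as OpenCV has them; the pictures are not rectified), "origin" and "orientation" of the camera in the world. Camera axes: x right, y down, z forward; pixel columns grow to the right and rows downward; lengths in m; the calibration is good to about 2 mm. A picture is of the moment at which its call begins: read the wrist's pose just before it. camera_model takes no time and is no camera call; for the wrist camera it gives the pose at the moment of the call.
- ctrl.close_job(): hands the job in; it is judged then, once.
Trained networks look in the newest picture that a camera, given by its name, has taken for a name from the list of things; names that differ only in an ending like _2 or _b are one class to them, and where a whole thing is asked for, a point or a joint stands for the part that bears it (a point fixed in the world has none). Each returns a list of dicts, best first, with "confidence" (0 to 1); they miss things now and then, are a little off and sometimes report something else, mostly with a low value. They report only what shows in the picture. A call takes as long as a camera call. They do not tell look-alikes from the thing itself.
- ctrl.recognise(camera, query): "xyz" ([x, y, z] in m, in world coordinates, good to about 4 mm: the middle of the surface that is visible of it).
- ctrl.mark_of(camera, query): "xyz" ([x, y, z] in m, in world coordinates, good to about 4 mm: a listed point, or the origin of a listed thing).
The state is a dict: "time": time; "joint_positions": joint angles; "qd": joint speeds; "joint_torque": joint torques, N m; "position": TCP position; "tool_rot": TCP orientation; "ft_force": force on the tool from outside, world axes, zero at the start; "torque": the same for the moment, N m; "grip_width": opening from 0.0 (shut) to 1.0 (fully open); "grip_force": force on a finger pad.
Only numpy, scipy, OpenCV 4.12 (cv2) and the standard library are available. Lean on these libraries where they do the work, as an engineer would, in place of code of your own. Each camera call takes 0.05 s, during which the arm holds its last target. There are 200 camera calls.

## Working session

There is one attempt and no reset: what is moved stays moved. The work goes in short steps, Python scripts to look and compute and a shell command to move; the robot and the scene stay as the last step left them, time stands still between calls to the robot, and variables do not carry over. Pictures are saved under pics/ and viewed, at most 10 in all, crops included, and the job is handed in when it is done.

```bash
mkdir -p pics; ls; cat > h.py <<'E'
import numpy as np, cv2
from bench import ctrl
from scipy.spatial.transform import Rotation as R
def cam(n):
    m=ctrl.camera_model(n); K=np.array(m["intrinsics"]); d=np.array(m["dist_coeffs"]); o=np.array(m["origin"]); r=np.array(m["orientation"],float)
    r=R.from_rotvec(r).as_matrix() if r.shape==(3,) else r
    return K,d,o,r
def cloud(n):
    K,d,o,r=cam(n); im,dep=ctrl.get_image(n)
    h,w=dep.shape; u,v=np.meshgrid(np.arange(w),np.arange(h))
    p=cv2.undistortPoints(np.stack([u,v],-1).reshape(-1,1,2).astype(np.float64),K,d).reshape(h,w,2)
    P=np.dstack([p,np.ones((h,w))])*dep[...,None]
    return im,dep,P@r.T+o
E
python3 - <<'E'
from h import *
s=ctrl.get_state(); print(s)
for n in ("scene","side"):
    im,dep,P=cloud(n); cv2.imwrite(f"pics/{n}0.png",im[...,::-1]); np.savez(f"{n}0.npz",im=im,dep=dep,P=P)
    print(n,ctrl.camera_model(n)["origin"],ctrl.camera_model(n)["orientation"])
    for q in ["bottle","coaster","softener","station","tray_floor","tray_handle","cup","carton","basket"]:
        print(q,[(np.round(x["xyz"],3).tolist(),round(x["confidence"],2)) for x in ctrl.mark_of(n,q)])
print(ctrl.get_state()["time"])
E
```

```text
pics
{'time': 0.0, 'joint_positions': array([ 1.19411712,  0.32184313, -0.07007811,  1.45168317,  0.02260921,
        1.37079661, -0.05691071]), 'qd': array([ 0.00101929,  0.00088   ,  0.00166959, -0.00130737, -0.00018137,
        0.0004819 , -0.00068541]), 'joint_torque': array([ 3.74180272e-04, -4.91288638e+01, -4.03594449e-01, -3.12524521e+01,
       -6.39846898e-02,  4.37054154e-02,  1.48402469e-04]), 'position': array([ 0.24734059, -0.6005367 ,  0.24044426]), 'tool_rot': array([-3.07996373e+00, -6.09594861e-01,  7.60388658e-04]), 'ft_force': array([-0.19937369,  0.14043928,  0.5226997 ]), 'torque': array([ 0.00561658, -0.0151596 , -0.0630298 ]), 'grip_force': 0.0, 'grip_width': 1.000312054536426}
scene [1.3563912  0.14663255 0.86905863] [-1.72808775 -1.81695174  0.75618501]
bottle [([0.508, -0.266, 0.022], 0.78), ([0.775, -0.137, 0.006], 0.6), ([0.587, 0.501, -0.002], 0.57)]
coaster [([0.423, 0.501, 0.003], 0.94), ([0.545, 0.282, 0.017], 0.63)]
softener [([0.508, -0.265, 0.021], 0.64), ([0.564, 0.165, 0.016], 0.63)]
station [([0.646, 0.236, -0.002], 0.61)]
tray_floor [([0.557, 0.221, 0.022], 0.74), ([0.507, -0.262, 0.021], 0.49)]
tray_handle [([0.433, 0.207, 0.038], 0.9)]
cup [([0.406, -0.028, 0.003], 0.97)]
carton [([0.773, -0.137, 0.002], 0.68)]
basket [([0.587, 0.5, -0.001], 0.83)]
side [0.21321494 1.10141543 0.86517602] [-0.46387518  2.63956182 -1.33266293]
bottle [([0.505, -0.262, 0.022], 0.67), ([0.55, 0.223, 0.019], 0.36)]
coaster [([0.422, 0.503, 0.003], 0.72), ([0.39, 0.284, 0.001], 0.68), ([0.547, 0.285, 0.01], 0.64)]
softener [([0.567, 0.166, 0.019], 0.81)]
station [([0.653, 0.238, -0.005], 0.87)]
tray_floor [([0.548, 0.225, 0.02], 0.73)]
tray_handle [([0.435, 0.208, 0.036], 0.55)]
cup [([0.401, -0.027, 0.006], 0.7), ([0.553, 0.226, 0.023], 0.38)]
carton [([0.77, -0.142, -0.004], 0.79)]
basket [([0.593, 0.504, 0.001], 0.75)]
1.0
```

View pics/scene0.png

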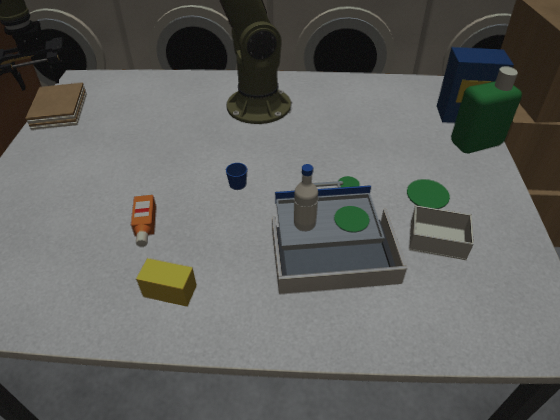

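View pics/side0.png

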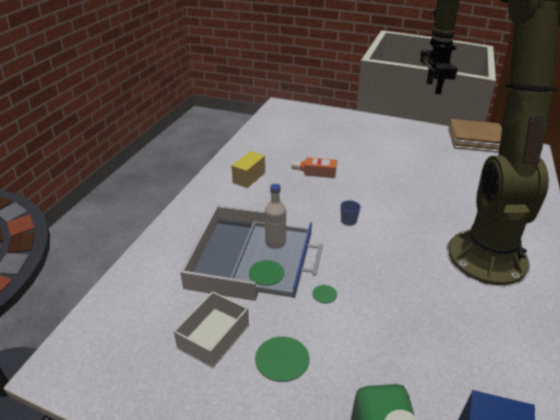

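The scene picture shows the orange bottle at pixel (143,218), cap away from the robot. The middle-sized coaster is in the tray at (351,218) and the softener at (306,205). The other discs, at (348,183) and (428,193), are look-alikes. Next I'll measure from the depth data.

```bash
cat >> h.py <<'E'
def seg(P,im,dep,c,r,zlo,zhi,cond):
    m=(dep>0)&(np.hypot(P[...,0]-c[0],P[...,1]-c[1])<r)&(P[...,2]>zlo)&(P[...,2]<zhi)
    i=im.astype(int); return m&cond(i[...,0],i[...,1],i[...,2])
def tool():
    s=ctrl.get_state(); return np.array(s["position"]),R.from_rotvec(s["tool_rot"]).as_matrix(),s
def go(target,yawy=None):
    "shift in tool axes mm (and turn units to bring tool y along direction yawy, deg)"
    p,M,s=tool(); d=M.T@(np.array(target)-p)*1000; out=[np.round(d,1)]
    if yawy is not None:
        t=np.array([np.cos(np.radians(yawy)),np.sin(np.radians(yawy)),0]); l=M.T@t
        a=np.degrees(np.arctan2(-l[0],l[1])); a=(a+90)%180-90; out.append(round(a/5,2))
    return out
E
python3 - <<'E'
from h import *
for n in ("scene","side"):
    z=np.load(n+"0.npz"); im,dep,P=z["im"],z["dep"],z["P"]
    tab=P[(dep>0)&(np.hypot(P[...,0]-.5,P[...,1]+.15)<.05)]; print(n,"table z",np.median(tab[:,2]))
    m=seg(P,im,dep,(.55,-.25),.14,.008,.08,lambda r,g,b:r>-1); q=P[m]
    (c,wh,a)=cv2.minAreaRect((q[:,:2]*1000).astype(np.float32)); print("bottle box",c,wh,a,len(q),"zmax",np.percentile(q[:,2],98))
    mo=seg(P,im,dep,(.55,-.25),.14,.008,.08,lambda r,g,b:r-b>60); o=P[mo]
    (c,wh,a)=cv2.minAreaRect((o[:,:2]*1000).astype(np.float32)); print("orange box",c,wh,a,len(o))
    mc=m&~mo&(P[...,0]>.6); print("cap",P[mc].mean(0),np.ptp(P[mc],0),len(P[mc]))
    mg=seg(P,im,dep,(.545,.283),.06,.012,.04,lambda r,g,b:(g-r>40)&(g-b>30)); g=P[mg]
    print("coaster",cv2.minEnclosingCircle((g[:,:2]*1000).astype(np.float32)),np.median(g,0),g.mean(0))
    mb=seg(P,im,dep,(.5,.22),.16,.012,.046,lambda r,g,b:(b-r>50)&(b-g>40)); b=P[mb]
    (c,wh,a)=cv2.minAreaRect((b[:,:2]*1000).astype(np.float32)); print("panel",c,wh,a)
    ms=seg(P,im,dep,(.565,.166),.045,.1,.25,lambda r,g,b:r>-1); print("soft",np.median(P[ms],0),P[ms][:,2].max())
p,M,s=tool(); print(p,M.round(3))
E
```

```text
scene table z 0.0013128623700210396
bottle box (581.09765625, -245.8231201171875) (153.7313995361328, 55.57234191894531) 11.030380249023438 1049 zmax 0.050176205801281286
orange box (566.22900390625, -247.92684936523438) (121.60707092285156, 50.313568115234375) 11.362377166748047 508
cap [ 0.63304923 -0.23213888  0.02949421] [0.05720985 0.05368221 0.03595778] 258
coaster ((544.7760620117188, 282.48712158203125), 45.2371826171875) [0.54682341 0.28303299 0.0253601 ] [0.54643128 0.28302845 0.02531237]
panel (0.0, 0.0) (0.0, 0.0) 0.0
soft [0.57901991 0.164498   0.14376389] 0.20851461604501276
side table z 0.000805449112037504
bottle box (546.0095825195312, -253.29873657226562) (216.0734100341797, 78.49269104003906) 28.258358001708984 660 zmax 0.05032109241532156
orange box (566.79443359375, -245.22882080078125) (116.81372833251953, 53.592105865478516) 9.357638359069824 198
cap [ 0.6288292  -0.22292471  0.02899999] [0.05347271 0.02649256 0.03252309] 103
coaster ((546.71240234375, 286.10009765625), 44.55185317993164) [0.54553952 0.28614232 0.02645404] [0.54553035 0.28573242 0.02635334]
panel (0.0, 0.0) (0.0, 0.0) 0.0
soft [0.56024398 0.17841356 0.14146701] 0.20694994019528756
[ 0.247602   -0.60101233  0.24161497] [[ 0.925  0.381  0.   ]
 [ 0.381 -0.925 -0.   ]
 [-0.     0.    -1.   ]]
```

```bash
python3 - <<'E'
from h import *
print(go((.60,-.242,.2),101))
E
```

```text
[array([ 462.6, -197.7,   41.6]), np.float64(2.28)]
```

```bash
python3 -m crank '[{"tx":58,"ty":-25,"tz":0,"turn":0.5},{"tx":116,"ty":-49,"tz":0,"turn":1},{"tx":173,"ty":-74,"tz":0,"turn":1.5},{"tx":231,"ty":-99,"tz":0,"turn":2},{"tx":289,"ty":-124,"tz":10,"turn":2.28}]' 87 && python3 -m crank '[{"tx":48,"ty":-43,"tz":10},{"tx":96,"ty":-87,"tz":20},{"tx":130,"ty":-110,"tz":32},{"tx":130,"ty":-110,"tz":32},{"tx":130,"ty":-110,"tz":32}]'
python3 - <<'E'
from h import *
p,M,s=tool(); print(p,M.round(3).tolist(),s["time"],go((.60,-.242,.2),101))
im,dep,P=cloud("wrist"); cv2.imwrite("pics/w1.png",im[...,::-1]); np.savez("w1.npz",im=im,dep=dep,P=P)
E
```

```text
time: 1.62
position: [0.4674, -0.377, 0.2331]
tool_rot: [3.125, 0.299, 0.003]
ft_force: [0.4, 0.3, 0.1]
grip_width: 1.001
grip_force: 0.0
[ 0.4673678  -0.37702877  0.23305385] [[0.982, 0.19, 0.002], [0.19, -0.982, -0.002], [0.002, 0.002, -1.0]] 1.625 [array([ 155.8, -107.5,   33.1]), np.float64(-0.01)]$[0]: bad value
```

View pics/w1.png

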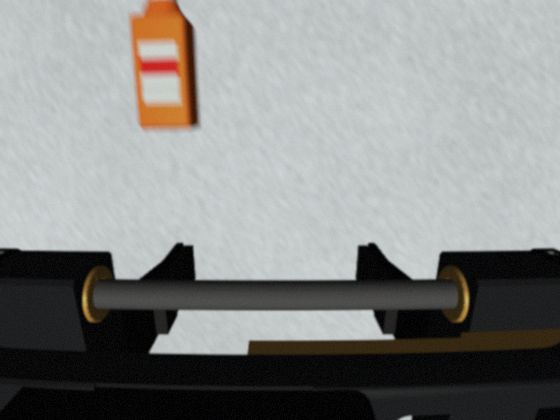

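The second call was refused because every row needs all four keys. The wrist view shows the bottle at (160,70), squarely aligned; the camera looks ahead along tool +x. I'll move sideways and get a better view.

```bash
python3 -m crank '[{"tx":20,"ty":-40,"tz":0,"turn":0},{"tx":45,"ty":-80,"tz":0,"turn":0},{"tx":70,"ty":-108,"tz":0,"turn":0},{"tx":70,"ty":-108,"tz":0,"turn":0}]'
python3 - <<'E'
from h import *
p,M,s=tool()
im,dep,P=cloud("wrist"); cv2.imwrite("pics/w2.png",im[...,::-1]); np.savez("w2.npz",im=im,dep=dep,P=P)
B=np.array([.507,-.262,0]); ax=np.array([np.cos(np.radians(11)),np.sin(np.radians(11)),0]); ay=np.array([-ax[1],ax[0],0])
l=(P-B)@np.stack([ax,ay],1); z=P[...,2]
k=(dep>0)&(abs(l[...,1])<.05)&(l[...,0]>-.03)&(l[...,0]<.17)&(z>.012)&(z<.08)
for a in np.arange(-.01,.17,.01):
    q=k&(l[...,0]>=a)&(l[...,0]<a+.01)
    if q.sum()>10: print(round(a*1000),q.sum(),"y",(np.percentile(l[q][:,1],[2,98])*1000).round(1),"z98",round(np.percentile(z[q],98)*1000,1))
x=l[k]; print("along",np.percentile(x[:,0],[.5,99.5]))
E
```

```text
time: 2.17
position: [0.5157, -0.2548, 0.2323]
tool_rot: [-3.125, -0.312, -0.002]
ft_force: [-0.6, -0.9, 0.1]
grip_width: 0.996
grip_force: 0.0
0 442 y [-23.6  24.8] z98 48.1
10 471 y [-23.3  25.3] z98 48.3
20 493 y [-24.1  24.7] z98 48.5
30 513 y [-23.8  25.6] z98 48.6
40 517 y [-23.4  25.5] z98 48.2
50 530 y [-23.9  25.4] z98 48.5
60 571 y [-23.9  25.4] z98 48.3
70 529 y [-23.6  25.3] z98 48.3
80 570 y [-23.1  25.2] z98 48.3
90 580 y [-23.   25.2] z98 48.0
100 442 y [-21.   24.1] z98 47.5
110 325 y [-13.8  17. ] z98 42.4
120 291 y [-11.9  14.1] z98 38.3
130 298 y [-11.6  14.1] z98 38.6
140 261 y [-11.3  14.1] z98 38.2
along [0.00107165 0.14780574]
```

View pics/w2.png

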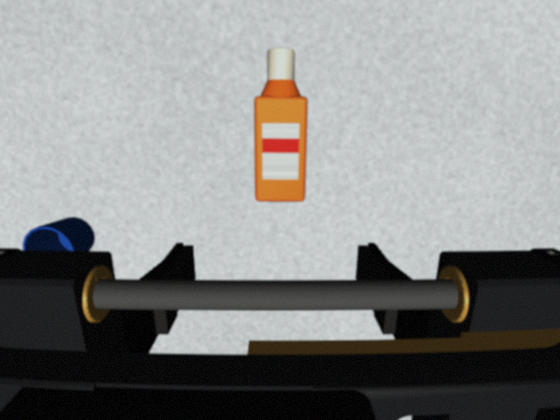

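Cap spans own z of about 120–150 mm, and the bottle axis is at a yaw of 11°. The arm can't tilt the tool, so I'll grip the cap softly, swing the bottle up about the pads with its base edge on the counter, then clamp it.

```bash
python3 - <<'E'
from h import *
print(go((.6413,-.235,.031),101))
E
```

```text
[array([128.9,   2.4, 201.1]), np.float64(0.04)]
```

```bash
python3 -m crank '[{"tx":45,"ty":1,"tz":20,"turn":0},{"tx":90,"ty":2,"tz":50,"turn":0},{"tx":129,"ty":2,"tz":90,"turn":0},{"tx":129,"ty":2,"tz":130,"turn":0},{"tx":129,"ty":2,"tz":150,"turn":0}]'
python3 - <<'E'
from h import *
print(go((.6413,-.235,.031),101))
E
```

```text
time: 2.85
position: [0.6386, -0.2378, 0.0786]
tool_rot: [-3.127, -0.298, 0.008]
ft_force: [-0.7, -0.7, -0.9]
grip_width: 1.001
grip_force: 0.0
[array([ 3.4, -2.2, 47.6]), np.float64(-0.02)]
```

```bash
python3 -m crank '[{"tx":3,"ty":-2,"tz":25,"turn":0},{"tx":3,"ty":-2,"tz":47,"turn":0},{"tx":3,"ty":-2,"tz":47,"turn":0}]'; python3 -m crank '[{"tx":0,"ty":0,"tz":0,"turn":0},{"tx":0,"ty":0,"tz":0,"turn":0},{"tx":0,"ty":0,"tz":0,"turn":0},{"tx":0,"ty":0,"tz":0,"turn":0}]' 20 5
```

```text
time: 3.22
position: [0.6415, -0.2345, 0.0333]
tool_rot: [-3.127, -0.299, 0.005]
ft_force: [0.1, -0.4, -0.6]
grip_width: 0.999
grip_force: 0.0
time: 3.72
position: [0.6436, -0.2338, 0.0355]
tool_rot: [3.127, 0.301, 0.001]
ft_force: [-0.6, -0.4, 0.3]
grip_width: 0.635
grip_force: 0.0
```

```bash
python3 -m crank '[{"tx":0,"ty":0,"tz":2,"turn":0},{"tx":0,"ty":0,"tz":2,"turn":0},{"tx":0,"ty":0,"tz":2,"turn":0},{"tx":0,"ty":0,"tz":2,"turn":0},{"tx":0,"ty":0,"tz":2,"turn":0}]' 20 5;  python3 -m crank '[{"tx":0,"ty":0,"tz":0,"turn":0}]'
```

```text
time: 4.35
position: [0.6432, -0.2336, 0.0328]
tool_rot: [-3.127, -0.301, 0.0]
ft_force: [0.2, -0.7, -1.9]
grip_width: 0.321
grip_force: 5.0
time: 4.47
position: [0.6433, -0.2337, 0.0328]
tool_rot: [3.127, 0.301, -0.0]
ft_force: [0.1, -0.4, -1.2]
grip_width: 0.317
grip_force: 5.0
```

```bash
python3 -m crank '[{"tx":-2,"ty":0,"tz":-12,"turn":0},{"tx":-6,"ty":0,"tz":-23,"turn":0},{"tx":-16,"ty":0,"tz":-45,"turn":0},{"tx":-30,"ty":0,"tz":-65,"turn":0},{"tx":-30,"ty":0,"tz":-65,"turn":0}]'
python3 - <<'E'
from h import *
im,dep,P=cloud("side"); cv2.imwrite("pics/s2.png",cv2.resize(im[100:260,200:420,::-1],None,fx=3,fy=3))
E
```

```text
time: 5.1
position: [0.6146, -0.2406, 0.1009]
tool_rot: [3.125, 0.298, 0.006]
ft_force: [1.6, -0.5, 1.4]
grip_width: 0.317
grip_force: 5.0
```

View pics/s2.png

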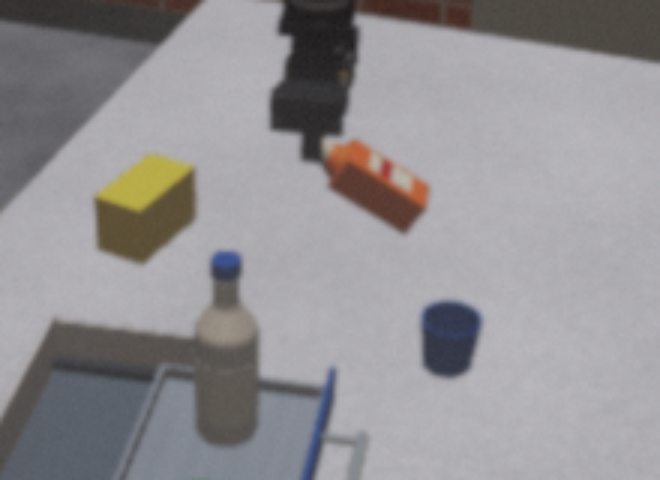

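The bottle at crop pixel (380,180) is pivoting in the grip as planned, at about 30°. I'll continue the arc.

```bash
python3 -m crank '[{"tx":-17,"ty":0,"tz":-17,"turn":0},{"tx":-37,"ty":0,"tz":-31,"turn":0},{"tx":-58,"ty":0,"tz":-42,"turn":0},{"tx":-82,"ty":0,"tz":-49,"turn":0},{"tx":-94,"ty":0,"tz":-50,"turn":0}]'; python3 -m crank '[{"tx":-12,"ty":0,"tz":-1,"turn":0},{"tx":-24,"ty":0,"tz":0,"turn":0},{"tx":-36,"ty":0,"tz":2,"turn":0},{"tx":-36,"ty":0,"tz":4,"turn":0}]'
cat > up.py <<'E'
from h import *
import sys
def axis(n,c):
    im,dep,P=cloud(n)
    m=seg(P,im,dep,c,.08,.01,.2,lambda r,g,b:r-b>60); q=P[m]; out=[]
    for lo in np.arange(q[:,2].min(),.14,.02):
        s=q[(q[:,2]>=lo)&(q[:,2]<lo+.02)]
        if len(s)>8: out.append((len(s),np.r_[(s[:,:2].min(0)+s[:,:2].max(0))/2,lo].round(3).tolist(),np.ptp(s[:,:2],axis=0).round(3).tolist()))
    return im,out,P
E
python3 - <<'E'
from up import *
for n in ("scene","side"):
    im,o,P=axis(n,(.51,-.26)); print(n,*o,sep="\n")
    K,d,oo,r=cam(n); c=cv2.projectPoints(np.array([[.5,-.26,.1]]),R.from_matrix(r.T).as_rotvec(),-r.T@oo,K,d)[0].ravel().astype(int); x,y=max(c[0]-50,0),max(c[1]-50,0)
    cv2.imwrite(f"pics/{n}3.png",cv2.resize(im[y:y+100,x:x+100,::-1],(400,400)))
a,b=[cv2.imread(f"pics/{n}3.png") for n in ("scene","side")]; cv2.imwrite("pics/u3.png",np.hstack([a,b]))
E
```

```text
time: 5.78
position: [0.5223, -0.2576, 0.1493]
tool_rot: [3.126, 0.301, 0.004]
ft_force: [0.5, 0.3, 5.7]
grip_width: 0.323
grip_force: 5.0
time: 6.28
position: [0.4854, -0.2646, 0.1441]
tool_rot: [3.127, 0.3, -0.002]
ft_force: [-1.3, 1.4, 7.1]
grip_width: 0.322
grip_force: 5.0
scene
(184, [0.488, -0.262, 0.101], [0.047, 0.053])
side
(87, [0.485, -0.256, 0.099], [0.043, 0.046])
(10, [0.487, -0.25, 0.119], [0.029, 0.006])
```

View pics/u3.png

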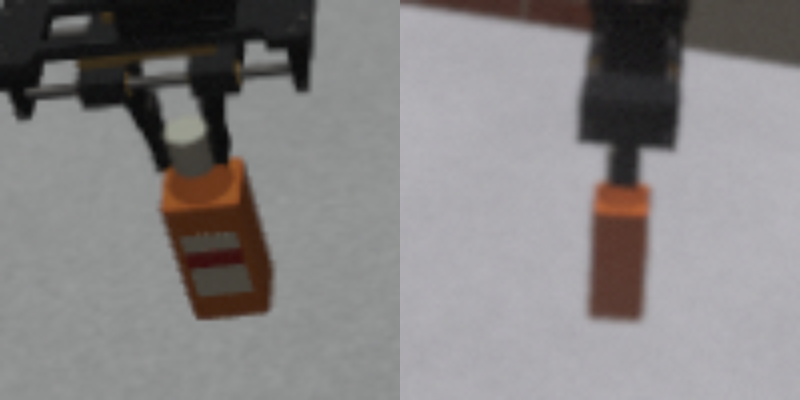

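The bottle is upright on the counter under the gripper, pressed flat with 7 N. Now I'll clamp it hard, lift and check the tilt.

```bash
python3 -m crank '[{"tx":0,"ty":0,"tz":0,"turn":0},{"tx":0,"ty":0,"tz":0,"turn":0},{"tx":0,"ty":0,"tz":-15,"turn":0},{"tx":0,"ty":0,"tz":-50,"turn":0},{"tx":0,"ty":0,"tz":-60,"turn":0}]' 15 30
sed -i 's/,.01,.2,lambda r,g,b:r-b>60/,.01,.24,lambda r,g,b:(r>1.7*b)\&(r>45)/; s/,\.14,\.02)/,.24,.02)/' up.py
python3 - <<'E'
from up import *
p,M,s=tool(); print(p)
for n in ("scene","side"):
    im,o,P=axis(n,p[:2]); print(n,*o,sep="\n")
print(go((.546,.284,.26)),M.round(3).tolist())
E
```

```text
time: 7.0
position: [0.4873, -0.2645, 0.2057]
tool_rot: [3.126, 0.301, 0.004]
ft_force: [0.7, -0.9, -3.4]
grip_width: 0.315
grip_force: 30.0
[ 0.48730649 -0.26448612  0.20566548]
scene
(106, [0.494, -0.26, 0.065], [0.042, 0.047])
(52, [0.494, -0.259, 0.085], [0.041, 0.05])
(102, [0.493, -0.259, 0.105], [0.045, 0.049])
(70, [0.493, -0.259, 0.125], [0.044, 0.049])
(159, [0.489, -0.259, 0.145], [0.055, 0.05])
(193, [0.491, -0.263, 0.165], [0.048, 0.056])
side
(45, [0.481, -0.238, 0.07], [0.036, 0.017])
(59, [0.482, -0.241, 0.09], [0.033, 0.015])
(61, [0.482, -0.237, 0.11], [0.034, 0.015])
(66, [0.483, -0.24, 0.13], [0.036, 0.015])
(82, [0.488, -0.262, 0.15], [0.048, 0.058])
(75, [0.487, -0.252, 0.17], [0.043, 0.041])
[array([ 162.8, -526.9,  -55.8])] [[0.982, 0.191, 0.003], [0.191, -0.982, -0.001], [0.002, 0.002, -1.0]]
```

```bash
python3 -m crank '[{"tx":0,"ty":0,"tz":-40,"turn":0},{"tx":0,"ty":0,"tz":-85,"turn":0},{"tx":8,"ty":-25,"tz":-130,"turn":0},{"tx":22,"ty":-70,"tz":-165,"turn":0},{"tx":37,"ty":-120,"tz":-185,"turn":0}]'; python3 -m crank '[{"tx":16,"ty":-52,"tz":-10,"turn":0},{"tx":32,"ty":-104,"tz":-10,"turn":0},{"tx":48,"ty":-156,"tz":-10,"turn":0},{"tx":64,"ty":-208,"tz":-10,"turn":0},{"tx":80,"ty":-260,"tz":-10,"turn":0}]';  python3 -m crank '[{"tx":15,"ty":-50,"tz":0,"turn":0},{"tx":30,"ty":-95,"tz":0,"turn":0},{"tx":42,"ty":-130,"tz":0,"turn":0},{"tx":46,"ty":-147,"tz":0,"turn":0},{"tx":46,"ty":-147,"tz":0,"turn":0}]'
python3 - <<'E'
from h import *
print(go((.5458,.2843,.2),99.6))
E
```

```text
time: 7.72
position: [0.4999, -0.1387, 0.3892]
tool_rot: [-3.127, -0.298, -0.0]
ft_force: [0.6, 0.6, -3.3]
grip_width: 0.317
grip_force: 30.0
time: 8.35
position: [0.5283, 0.1325, 0.3972]
tool_rot: [3.127, 0.3, -0.004]
ft_force: [1.5, 0.1, -3.6]
grip_width: 0.316
grip_force: 30.0
time: 8.98
position: [0.5452, 0.2849, 0.3976]
tool_rot: [3.126, 0.304, -0.004]
ft_force: [0.1, -0.2, -3.1]
grip_width: 0.31
grip_force: 30.0
[array([  1. ,   0.6, 197.6]), np.float64(0.31)]
```

```bash
python3 -m crank '[{"tx":1,"ty":0,"tz":45,"turn":0.3},{"tx":1,"ty":0,"tz":95,"turn":0.3},{"tx":1,"ty":0,"tz":145,"turn":0.3},{"tx":1,"ty":0,"tz":185,"turn":0.3},{"tx":1,"ty":0,"tz":195,"turn":0.3}]'
python3 - <<'E'
from up import *
p,M,s=tool(); print(p)
for n in ("scene","side"):
    im,o,P=axis(n,p[:2]); print(n,*o,sep="\n")
    dep=P[...,2]*0+1
    g=P[seg(P,im,dep,(.546,.284),.06,.012,.04,lambda r,g,b:(g-r>40)&(g-b>30))]
    print("coaster",len(g),cv2.minEnclosingCircle((g[:,:2]*1000).astype(np.float32)))
    cv2.imwrite(f"pics/{n}4.png",cv2.resize(im[120:270,260:410,::-1] if n=="scene" else im[150:300,190:340,::-1],(400,400)))
a,b=[cv2.imread(f"pics/{n}4.png") for n in ("scene","side")]; cv2.imwrite("pics/u4.png",np.hstack([a,b]))
E
```

```text
time: 9.6
position: [0.5461, 0.2804, 0.2009]
tool_rot: [3.127, 0.254, -0.008]
ft_force: [-0.3, 0.2, -3.7]
grip_width: 0.313
grip_force: 30.0
[0.54605238 0.28042303 0.20092685]
scene
(134, [0.551, 0.279, 0.063], [0.041, 0.053])
(58, [0.552, 0.278, 0.083], [0.04, 0.054])
(121, [0.552, 0.279, 0.103], [0.044, 0.055])
(88, [0.553, 0.279, 0.123], [0.04, 0.054])
(211, [0.551, 0.28, 0.143], [0.047, 0.055])
(159, [0.551, 0.281, 0.163], [0.042, 0.049])
coaster 515 ((547.16064453125, 283.018798828125), 44.47623062133789)
side
(90, [0.54, 0.304, 0.063], [0.041, 0.013])
(109, [0.539, 0.304, 0.083], [0.041, 0.014])
(117, [0.541, 0.304, 0.103], [0.042, 0.015])
(109, [0.541, 0.303, 0.123], [0.041, 0.017])
(150, [0.545, 0.283, 0.143], [0.051, 0.058])
(179, [0.545, 0.283, 0.163], [0.045, 0.055])
(12, [0.543, 0.297, 0.183], [0.02, 0.019])
coaster 497 ((545.9832763671875, 287.37164306640625), 44.2546272277832)
```

View pics/u4.png

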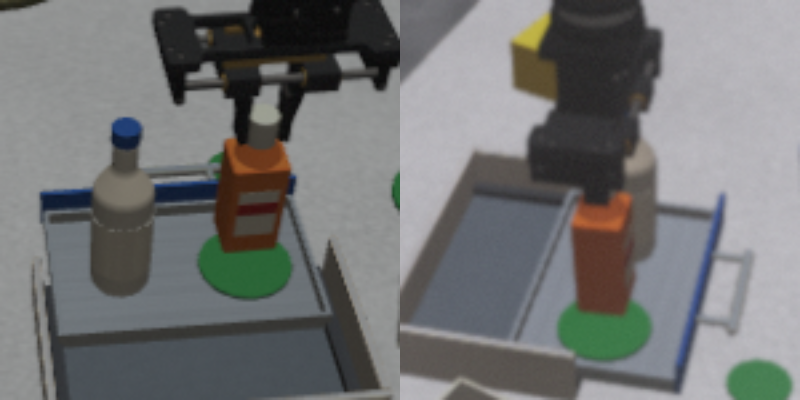

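The bottle hangs upright just over the coaster, at about (255,260) and (605,325) in the two crops, and is about 4 mm off in y. I'll correct that and lower slowly.

```bash
python3 -m crank '[{"tx":0,"ty":-4,"tz":8,"turn":0},{"tx":0,"ty":-4,"tz":15,"turn":0},{"tx":0,"ty":-4,"tz":21,"turn":0},{"tx":0,"ty":-4,"tz":25,"turn":0},{"tx":0,"ty":-4,"tz":25,"turn":0}]'; python3 -m crank '[{"tx":0,"ty":0,"tz":1,"turn":0},{"tx":0,"ty":0,"tz":2,"turn":0},{"tx":0,"ty":0,"tz":3,"turn":0},{"tx":0,"ty":0,"tz":3,"turn":0}]'
```

```text
time: 10.32
position: [0.546, 0.2882, 0.1785]
tool_rot: [3.13, 0.26, -0.001]
ft_force: [0.3, 0.3, -3.4]
grip_width: 0.313
grip_force: 30.0
time: 10.82
position: [0.5461, 0.2883, 0.1759]
tool_rot: [3.131, 0.26, -0.0]
ft_force: [-0.7, -0.2, -3.6]
grip_width: 0.311
grip_force: 30.0
```

```bash
python3 -m crank '[{"tx":0,"ty":3,"tz":1,"turn":0},{"tx":0,"ty":3,"tz":2,"turn":0},{"tx":0,"ty":3,"tz":3,"turn":0},{"tx":0,"ty":3,"tz":4,"turn":0},{"tx":0,"ty":3,"tz":5,"turn":0}]'; python3 -m crank '[{"tx":0,"ty":0,"tz":0.7,"turn":0},{"tx":0,"ty":0,"tz":1.4,"turn":0},{"tx":0,"ty":0,"tz":1.4,"turn":0}]'
```

```text
time: 11.45
position: [0.5466, 0.2854, 0.1708]
tool_rot: [3.131, 0.26, -0.0]
ft_force: [-0.3, 0.7, -3.0]
grip_width: 0.309
grip_force: 30.0
time: 11.82
position: [0.5466, 0.2854, 0.1695]
tool_rot: [3.131, 0.26, -0.0]
ft_force: [-0.5, 0.6, -4.0]
grip_width: 0.315
grip_force: 30.0
```

```bash
python3 -m crank '[{"tx":0,"ty":0,"tz":0.7,"turn":0},{"tx":0,"ty":0,"tz":1.4,"turn":0},{"tx":0,"ty":0,"tz":1.4,"turn":0}]';python3 -m crank '[{"tx":0,"ty":0,"tz":0.7,"turn":0},{"tx":0,"ty":0,"tz":1.4,"turn":0},{"tx":0,"ty":0,"tz":1.4,"turn":0}]'
```

```text
time: 12.2
position: [0.5466, 0.2854, 0.1681]
tool_rot: [3.131, 0.26, -0.0]
ft_force: [0.2, -0.8, -3.4]
grip_width: 0.311
grip_force: 30.0
time: 12.58
position: [0.5471, 0.2856, 0.168]
tool_rot: [-3.131, -0.26, -0.003]
ft_force: [-1.6, -1.1, 6.1]
grip_width: 0.313
grip_force: 30.0
```

```bash
python3 -m crank '[{"tx":0,"ty":0,"tz":0,"turn":0},{"tx":0,"ty":0,"tz":0,"turn":0}]' 15 4; python3 -m crank '[{"tx":0,"ty":0,"tz":0,"turn":0},{"tx":0,"ty":0,"tz":0,"turn":0},{"tx":0,"ty":0,"tz":0,"turn":0},{"tx":0,"ty":0,"tz":0,"turn":0},{"tx":0,"ty":0,"tz":0,"turn":0}]' 60; python3 -m crank '[{"tx":0,"ty":0,"tz":-5,"turn":0},{"tx":0,"ty":0,"tz":-20,"turn":0},{"tx":0,"ty":0,"tz":-50,"turn":0},{"tx":0,"ty":0,"tz":-90,"turn":0},{"tx":0,"ty":0,"tz":-110,"turn":0}]'
python3 - <<'E'
from up import *
p,M,s=tool(); print(p,s["ft_force"],s["time"])
for n in ("scene","side"):
    im,o,P=axis(n,(.546,.285)); print(n,*o,sep="\n")
    g=P[seg(P,im,P[...,2]*0+1,(.546,.284),.06,.012,.04,lambda r,g,b:(g-r>40)&(g-b>30))]
    print("coaster",len(g),cv2.minEnclosingCircle((g[:,:2]*1000).astype(np.float32)))
    cv2.imwrite(f"pics/{n}5.png",cv2.resize(im[120:270,260:410,::-1] if n=="scene" else im[150:300,190:340,::-1],(400,400)))
    for q in ["tray_handle","tray_floor","station","softener"]: print(q,[(np.round(x["xyz"],3).tolist(),round(x["confidence"],2)) for x in ctrl.mark_of(n,q)][:2])
a,b=[cv2.imread(f"pics/{n}5.png") for n in ("scene","side")]; cv2.imwrite("pics/u5.png",np.hstack([a,b]))
E
```

```text
time: 12.82
position: [0.5472, 0.2858, 0.1678]
tool_rot: [-3.13, -0.26, -0.003]
ft_force: [-1.3, -0.1, 5.9]
grip_width: 0.318
grip_force: 4.0
time: 13.45
position: [0.5466, 0.2854, 0.1666]
tool_rot: [3.131, 0.26, -0.0]
ft_force: [0.1, 0.4, 0.0]
grip_width: 0.677
grip_force: 0.0
time: 14.08
position: [0.5473, 0.2862, 0.2802]
tool_rot: [-3.129, -0.26, -0.006]
ft_force: [0.2, 0.5, -0.1]
grip_width: 0.689
grip_force: 0.0
[0.54733732 0.28623698 0.28021328] [ 0.22429036  0.45442462 -0.11310006] 14.075
scene
(104, [0.547, 0.285, 0.024], [0.05, 0.054])
(78, [0.551, 0.285, 0.044], [0.042, 0.055])
(86, [0.551, 0.285, 0.064], [0.043, 0.055])
(90, [0.55, 0.284, 0.084], [0.042, 0.054])
(145, [0.55, 0.285, 0.104], [0.044, 0.054])
(240, [0.547, 0.284, 0.124], [0.05, 0.053])
(20, [0.553, 0.285, 0.144], [0.015, 0.026])
coaster 287 ((545.5145874023438, 283.39959716796875), 44.68698501586914)
tray_handle [([0.432, 0.206, 0.039], 0.76)]
tray_floor [([0.557, 0.22, 0.022], 0.68)]
station [([0.649, 0.235, -0.001], 0.59)]
softener [([0.565, 0.167, 0.017], 0.87)]
side
(87, [0.539, 0.308, 0.029], [0.041, 0.017])
(104, [0.54, 0.308, 0.049], [0.043, 0.014])
(104, [0.54, 0.309, 0.069], [0.041, 0.013])
(107, [0.539, 0.309, 0.089], [0.041, 0.011])
(148, [0.543, 0.287, 0.109], [0.048, 0.057])
(182, [0.544, 0.289, 0.129], [0.047, 0.048])
coaster 246 ((546.0205688476562, 286.91754150390625), 43.47629165649414)
tray_handle [([0.437, 0.205, 0.036], 0.59)]
tray_floor [([0.55, 0.226, 0.022], 0.86)]
station [([0.652, 0.237, -0.002], 0.79)]
softener [([0.565, 0.163, 0.016], 0.86), ([0.77, -0.14, 0.0], 0.38)]
```

View pics/u5.png

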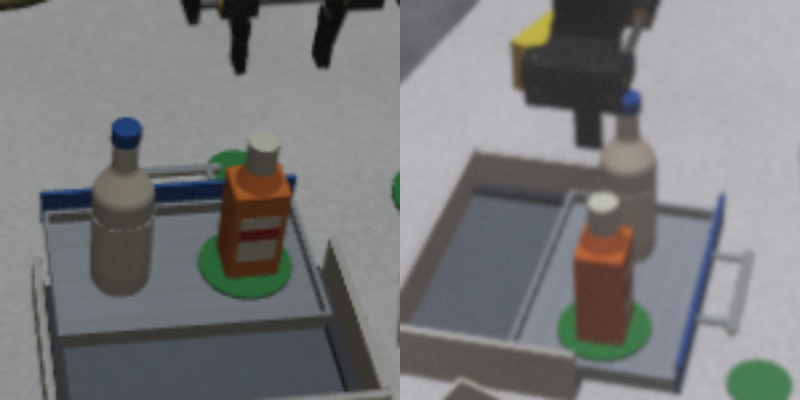

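Bottle stands on the coaster, centred and released (crop pixels (255,240) and (605,320)); the softener is untouched. Next is the handle push.

```bash
python3 - <<'E'
from h import *
print(go((.407,.202,.036),99.3),go((.407,.202,.28)))
E
```

```text
[array([-150.6,   58.9,  239.9]), np.float64(0.04)] [array([-151.1,   59. ,   -4.1])]
```

```bash
python3 -m crank '[{"tx":-45,"ty":17,"tz":0,"turn":0},{"tx":-90,"ty":34,"tz":0,"turn":0},{"tx":-130,"ty":51,"tz":0,"turn":0},{"tx":-151,"ty":59,"tz":0,"turn":0},{"tx":-151,"ty":59,"tz":0,"turn":0}]' 0 10; python3 - <<'E'
from h import *
print(tool()[0],go((.407,.202,.036),99.3))
E
```

```text
time: 15.2
position: [0.4067, 0.2015, 0.2768]
tool_rot: [3.129, 0.258, 0.002]
ft_force: [0.7, 0.2, -0.0]
grip_width: 0.21
grip_force: 0.0
[0.40674524 0.20145744 0.27678168] [array([ 1.000e-01, -1.000e+00,  2.408e+02]), np.float64(0.02)]
```

```bash
python3 -m crank '[{"tx":0,"ty":0,"tz":50,"turn":0},{"tx":0,"ty":0,"tz":100,"turn":0},{"tx":0,"ty":0,"tz":150,"turn":0},{"tx":0,"ty":0,"tz":190,"turn":0},{"tx":0,"ty":0,"tz":215,"turn":0}]';python3 -m crank '[{"tx":0,"ty":0,"tz":15,"turn":0},{"tx":0,"ty":0,"tz":25,"turn":0},{"tx":0,"ty":0,"tz":25,"turn":0}]'; python3 - <<'E'
from h import *
p,M,s=tool(); print(p,s["ft_force"])
for n in ("scene","side"): print([(np.round(x["xyz"],3).tolist(),round(x["confidence"],2)) for x in ctrl.mark_of(n,"tray_handle")][:2])
E
```

```text
time: 15.82
position: [0.4068, 0.2029, 0.0594]
tool_rot: [-3.13, -0.261, 0.005]
ft_force: [0.1, 0.1, -0.7]
grip_width: 0.002
grip_force: 0.0
time: 16.2
position: [0.4075, 0.2025, 0.0366]
tool_rot: [-3.131, -0.26, 0.001]
ft_force: [0.8, 0.4, 0.1]
grip_width: 0.005
grip_force: 0.0
[0.40749569 0.20253772 0.03657376] [0.77119619 0.37301328 0.06279241]
[([0.432, 0.206, 0.039], 0.76)]
[([0.437, 0.205, 0.036], 0.59)]
```

```bash
python3 -m crank '[{"tx":3,"ty":0,"tz":0,"turn":0},{"tx":6,"ty":0,"tz":0,"turn":0},{"tx":9,"ty":0,"tz":0,"turn":0},{"tx":12,"ty":0,"tz":0,"turn":0},{"tx":15,"ty":0,"tz":0,"turn":0}]';python3 -m crank '[{"tx":3,"ty":0,"tz":0,"turn":0},{"tx":6,"ty":0,"tz":0,"turn":0},{"tx":9,"ty":0,"tz":0,"turn":0},{"tx":12,"ty":0,"tz":0,"turn":0},{"tx":15,"ty":0,"tz":0,"turn":0}]';python3 -m crank '[{"tx":3,"ty":0,"tz":0,"turn":0},{"tx":6,"ty":0,"tz":0,"turn":0},{"tx":9,"ty":0,"tz":0,"turn":0},{"tx":12,"ty":0,"tz":0,"turn":0},{"tx":15,"ty":0,"tz":0,"turn":0}]'
```

```text
time: 16.92
position: [0.4218, 0.2046, 0.0365]
tool_rot: [3.13, 0.26, -0.002]
ft_force: [-2.3, -0.6, 1.0]
grip_width: 0.009
grip_force: 1.1
time: 17.55
position: [0.4372, 0.207, 0.0366]
tool_rot: [3.13, 0.26, -0.0]
ft_force: [-2.8, -2.3, 0.6]
grip_width: 0.0
grip_force: 1.1
time: 18.18
position: [0.4519, 0.2097, 0.0367]
tool_rot: [3.131, 0.26, -0.0]
ft_force: [-3.0, -2.6, 1.0]
grip_width: 0.002
grip_force: 1.1
```

```bash
python3 -m crank '[{"tx":3,"ty":0,"tz":0,"turn":0},{"tx":7,"ty":0,"tz":0,"turn":0},{"tx":11,"ty":0,"tz":0,"turn":0},{"tx":15,"ty":0,"tz":0,"turn":0},{"tx":19,"ty":0,"tz":0,"turn":0}]';python3 -m crank '[{"tx":4,"ty":0,"tz":0,"turn":0},{"tx":8,"ty":0,"tz":0,"turn":0},{"tx":12,"ty":0,"tz":0,"turn":0},{"tx":16,"ty":0,"tz":0,"turn":0},{"tx":19,"ty":0,"tz":0,"turn":0}]';python3 -m crank '[{"tx":3,"ty":0,"tz":0,"turn":0},{"tx":6,"ty":0,"tz":0,"turn":0},{"tx":8,"ty":0,"tz":0,"turn":0},{"tx":10,"ty":0,"tz":0,"turn":0},{"tx":12,"ty":0,"tz":0,"turn":0}]'
```

```text
time: 18.8
position: [0.4709, 0.2129, 0.0367]
tool_rot: [3.131, 0.26, -0.0]
ft_force: [-1.8, -2.8, 0.0]
grip_width: 0.007
grip_force: 1.1
time: 19.42
position: [0.4896, 0.2161, 0.0368]
tool_rot: [-3.131, -0.26, -0.0]
ft_force: [-1.7, -1.5, -0.3]
grip_width: 0.001
grip_force: 1.1
time: 20.05
position: [0.5013, 0.2179, 0.0367]
tool_rot: [3.131, 0.26, -0.0]
ft_force: [-2.6, -1.3, -0.6]
grip_width: 0.009
grip_force: 1.1
```

```bash
python3 - <<'E'
from h import *
for n in ("scene","side"):
    im,_=ctrl.get_image(n)
    for q in ("tray_handle","tray_floor"): print([(np.round(x["xyz"],3).tolist(),round(x["confidence"],2)) for x in ctrl.mark_of(n,q)][:2])
    cv2.imwrite(f"pics/{n}6.png",cv2.resize(im[120:300,250:430,::-1] if n=="scene" else im[140:320,170:350,::-1],(400,400)))
a,b=[cv2.imread(f"pics/{n}6.png") for n in ("scene","side")]; cv2.imwrite("pics/u6.png",np.hstack([a,b]))
E
```

```text
[([0.518, 0.216, 0.04], 0.68)]
[([0.638, 0.23, 0.021], 0.67)]
[([0.519, 0.219, 0.036], 0.88), ([0.63, 0.295, 0.013], 0.38)]
[([0.634, 0.237, 0.02], 0.63)]
```

View pics/u6.png

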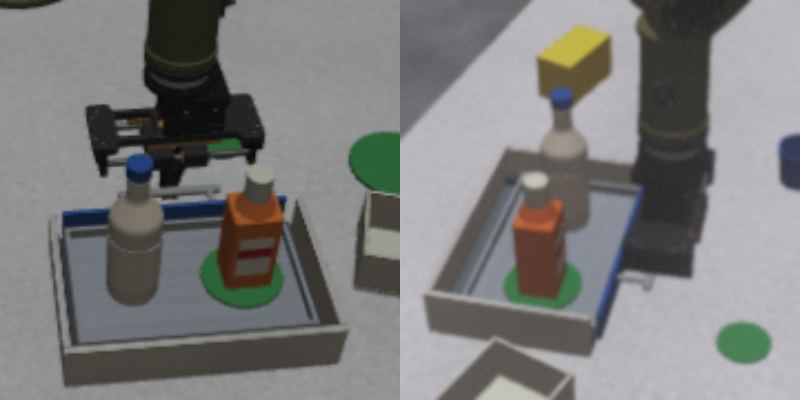

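Both bottles are standing in the nearly closed tray (gap to the back wall remains at (480,200)). I'll push the last bit slowly until it hits the stop.

```bash
python3 -m crank '[{"tx":2,"ty":0,"tz":0,"turn":0},{"tx":4,"ty":0,"tz":0,"turn":0},{"tx":6,"ty":0,"tz":0,"turn":0},{"tx":8,"ty":0,"tz":0,"turn":0}]';python3 -m crank '[{"tx":1.5,"ty":0,"tz":0,"turn":0},{"tx":3,"ty":0,"tz":0,"turn":0},{"tx":4.5,"ty":0,"tz":0,"turn":0}]'
```

```text
time: 20.85
position: [0.5091, 0.2195, 0.0368]
tool_rot: [-3.131, -0.26, -0.0]
ft_force: [-2.7, -0.5, 0.7]
grip_width: 0.008
grip_force: 1.1
time: 21.22
position: [0.5136, 0.2201, 0.0368]
tool_rot: [-3.131, -0.26, -0.0]
ft_force: [-2.7, 0.1, 2.0]
grip_width: 0.007
grip_force: 1.1
```

```bash
python3 -m crank '[{"tx":1,"ty":0,"tz":0,"turn":0},{"tx":2,"ty":0,"tz":0,"turn":0},{"tx":3,"ty":0,"tz":0,"turn":0}]';python3 -m crank '[{"tx":1,"ty":0,"tz":0,"turn":0},{"tx":2,"ty":0,"tz":0,"turn":0}]'
```

```text
time: 21.6
position: [0.5149, 0.2203, 0.0365]
tool_rot: [3.13, 0.26, -0.005]
ft_force: [-7.1, -1.0, 5.1]
grip_width: 0.01
grip_force: 3.9
time: 21.85
position: [0.5151, 0.2204, 0.0363]
tool_rot: [3.128, 0.26, -0.011]
ft_force: [-12.0, -2.6, 9.8]
grip_width: 0.009
grip_force: 6.4
```

It has reached the stop: the force rises with no motion. I'll back off and verify.

```bash
python3 -m crank '[{"tx":-3,"ty":0,"tz":0,"turn":0},{"tx":-8,"ty":0,"tz":0,"turn":0},{"tx":-20,"ty":0,"tz":0,"turn":0},{"tx":-35,"ty":0,"tz":0,"turn":0},{"tx":-40,"ty":0,"tz":-5,"turn":0}]';python3 -m crank '[{"tx":0,"ty":0,"tz":-40,"turn":0},{"tx":0,"ty":0,"tz":-90,"turn":0},{"tx":0,"ty":0,"tz":-130,"turn":0},{"tx":0,"ty":0,"tz":-150,"turn":0},{"tx":0,"ty":0,"tz":-150,"turn":0}]'; python3 - <<'E'
from up import *
for n in ("scene","side"):
    im,o,P=axis(n,(.64,.3)); print(n,*o,sep="\n")
    for q in ("tray_handle","tray_floor"): print([(np.round(x["xyz"],3).tolist(),round(x["confidence"],2)) for x in ctrl.mark_of(n,q)][:2])
    cv2.imwrite(f"pics/{n}7.png",cv2.resize(im[120:300,250:430,::-1] if n=="scene" else im[140:320,170:350,::-1],(400,400)))
a,b=[cv2.imread(f"pics/{n}7.png") for n in ("scene","side")]; cv2.imwrite("pics/u7.png",np.hstack([a,b]))
E
```

```text
time: 22.48
position: [0.4772, 0.2138, 0.0415]
tool_rot: [3.13, 0.261, -0.002]
ft_force: [1.8, 1.2, 0.5]
grip_width: 0.005
grip_force: 0.0
time: 23.1
position: [0.4799, 0.2148, 0.1936]
tool_rot: [-3.131, -0.26, -0.007]
ft_force: [-0.1, -0.3, 0.1]
grip_width: 0.007
grip_force: 0.0
scene
(112, [0.621, 0.309, 0.025], [0.099, 0.076])
(84, [0.648, 0.298, 0.045], [0.042, 0.055])
(100, [0.648, 0.298, 0.065], [0.041, 0.054])
(97, [0.648, 0.299, 0.085], [0.04, 0.056])
(168, [0.647, 0.298, 0.105], [0.043, 0.055])
(269, [0.643, 0.298, 0.125], [0.05, 0.053])
(23, [0.647, 0.298, 0.145], [0.018, 0.029])
[([0.529, 0.219, 0.04], 0.58)]
[([0.653, 0.231, 0.023], 0.81)]
side
(94, [0.637, 0.318, 0.03], [0.042, 0.022])
(100, [0.636, 0.322, 0.05], [0.042, 0.012])
(99, [0.636, 0.32, 0.07], [0.041, 0.018])
(109, [0.636, 0.323, 0.09], [0.043, 0.014])
(139, [0.636, 0.303, 0.11], [0.042, 0.05])
(181, [0.639, 0.301, 0.13], [0.044, 0.057])
[([0.531, 0.22, 0.036], 0.57)]
[([0.646, 0.239, 0.019], 0.84)]
```

View pics/u7.png

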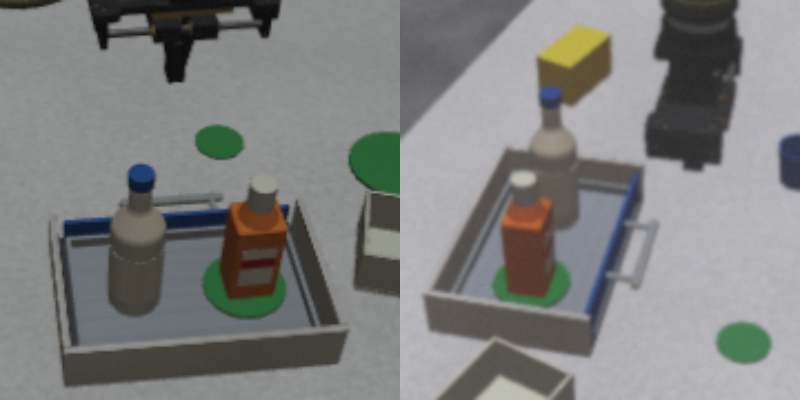

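The tray is home, with tray_floor at about (0.650, 0.235), matching the station centre. Both bottles stand, the orange one on the coaster at (250,280), and the robot is clear.

```bash
python3 -c "
from bench import ctrl
print(ctrl.close_job())"
```

```text
the job is handed in; nothing more can be done
None
```

The orange bottle stands released on the middle-sized green coaster, the tray is pushed home to its stop with both bottles upright, and the job was handed in at about 23 s of the 66 s allowed; no verdict came back.

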